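# Swap two flanged bushes between their nests and fit their spacer rings

### The arm

A 6-joint arm with a two-finger parallel gripper is mounted at the origin on the work surface; the furniture and walls round the work are solid. World frame = base frame: x ahead of the robot, y to its left, z up, the work surface at z = 0. Lengths are in m, angles in rad, forces in N, time in s.
With the tool pointing down it reaches from about 0.3 to 0.875 m from the base axis. Payload 4.2 kg.
Tool frame: the origin (TCP) lies midway between the tips of the shut fingers; the grasp point (between the pads) lies env.pinch_z behind it (env.pinch_z is the distance from the TCP to the grasp point, in m); z points along the fingers, y is the line along which they close (so a half turn about z gives the same grasp; the last joint's range is limited). The gripper opens to 85 mm and grips with 20 to 120 N. Pads are 22 mm wide; open, the fingers measure 114 mm over their backs; the gripper's body (76 mm by 85 mm) begins 54 mm behind the grasp point. The pads swing forward as they close: fully open they stand 13 mm farther back than shut.
Start: joints at [0.776, 0.32, 1.565, -0, 1.257, -0.02], TCP at [0.402, 0.411, 0.197] pointing down, gripper open.
Joint ranges: [-3.11, 3.11], [-0.84, 2.01], [0.21, 2.61], [-1.34, 4.49], [0.05, 2.63], [-2.56, 2.56]. Speed limits (rad/s): [2.57, 2.57, 3.14, 3.14, 3.14, 3.14].

### API

Orientations are given as a 3x3 rotation matrix whose columns are the frame's x, y, z axes.
In Python, from rig import readout, camera, calibration, job, env gives the robot as it stands.
- The arm moves only by the tool carry_out, never from a script. Its arguments are lists of equal length, an entry for each row: "jaw": the opening, from 0 (shut) to 1 (fully open); "translation": the shift along the world's x, y, z in units of 60 mm (1.0 is 60 mm), a list of three; "turn": the turn, a rotation vector about the world's x, y, z in degrees, a list of three. In form: {"jaw": [jaw, ...], "translation": [[tx, ty, tz], ...], "turn": [[wx, wy, wz], ...]}. A call has 1 to 10 rows; each row is the pose to reach, as a shift and turn from the pose commanded when the call began; what a row does not reach only later rows make up. A row lasts 1/8 s, in which the tool goes at most 62.5 mm and 10.7 degrees, less where a joint would pass 70% of its speed; a pose out of reach is approached as far as the arm can. A call with a gripper value outside its range is refused whole. The fingers move at their own pace and stop on an object; "grip_force" is the grip in N (left out, the last holds). Time passes only in rows, so rows that repeat a pose let the fingers close. It gives the time, the measured TCP pose, the force, the opening and the grip force at its end, in the units of the state.
- readout.get_obs(): the state, without advancing time (a new reading comes with each control period).
- camera(name): name is "side" or "top" or "wrist"; returns the picture (384x512x3 uint8, blue, green, red); there is no depth.
- calibration(name): a dict with "fov_y" (degrees; the focal length in pixels is half the picture's height over the tangent of half this angle, whatever the lens; pixels are square), "cx", "cy" (the principal point, pixels), "rvec" (rotation vector, rad) and "tvec" (3), from world to camera coordinates, as OpenCV has them. Camera axes: x right, y down, z forward; pixel columns grow to the right and rows downward; lengths in m; the calibration is good to about 2 mm. A picture is of the moment at which its call begins: read the wrist's pose just before it. calibration takes no time and is no camera call; for the wrist camera it gives the pose at the moment of the call.
- job.job_done(): hands the job in; it is judged then, once.
The state is a dict: "time_s": time; "qpos": joint angles; "dq": joint speeds; "effort": joint torques, N m; "position": TCP position; "tool_rot": TCP orientation; "wrist_force": force on the tool from outside, world axes, zero at the start; "ft_torque": the same for the moment, N m; "width": finger opening in m; "gripper_force": force on a finger pad.
Only numpy, scipy, OpenCV 4.12 (cv2) and the standard library are available. Lean on these libraries where they do the work, as an engineer would, in place of code of your own. Each camera call takes 0.05 s, during which the arm holds its last target. There are 200 camera calls.

### The job

The two flanged steel bushes stand in each other's nests. Swap them (the empty black rubber mat is there to put one down meanwhile), so that each stands upright on its flange, fully down in the recess that fits it, and has the spacer ring of its own size lying flat on its flange around the barrel (large ring on the large bush, small ring on the small one). Do not knock over the oil bottle.

Things in the scene. Friction and masses are not known exactly. Their poses are not given: they have to be found in the camera images.
- large_nest: Large square aluminium block, 78 x 78 x 16 mm, fixed to the worktop, with a round recess 62 mm in diameter and 6 mm deep in its top (recess floor 10 mm above the worktop). Home of the large bush; at the start the small bush stands in it, anywhere in the recess. Origin: centre of its underside; x and y along its sides, z up.
- small_nest: Small square aluminium block, 60 x 60 x 16 mm, fixed to the worktop, with a round recess 44 mm in diameter and 6 mm deep in its top (recess floor 10 mm above the worktop). Home of the small bush; at the start the large bush stands on its top face, 16 mm above the worktop, being too wide for the recess. Origin: centre of its underside; x and y along its sides, z up.
- mat: Black rubber mat, 90 x 90 x 3 mm, fixed to the worktop, empty: the free spot on which to put something down for a while. Not to be confused with the dark cable outlet plate, from which two black cables rise. Origin: centre of its underside, z up.
- large_bush: Loose flanged steel bush, 40 mm tall, about 0.2 kg: round flange 54 mm in diameter and 8 mm thick at the foot, above it a barrel 30 mm in diameter and 32 mm long, by which to take it. Origin: centre of the underside of the flange, z up along the barrel.
- small_bush: Loose flanged steel bush, 40 mm tall, about 0.1 kg: round flange 36 mm in diameter and 8 mm thick at the foot, above it a barrel 16 mm in diameter and 32 mm long, by which to take it. Origin: centre of the underside of the flange, z up along the barrel.
- large_ring: Loose steel spacer ring lying flat on the worktop, with nothing within 30 mm to its left and right, outside diameter 54 mm, hole 42 mm, 14 mm high, about 0.07 kg; belongs on the large bush, its hole 12 mm wider than the barrel. Origin: centre of its underside, z up through the hole.
- small_ring: Loose steel spacer ring lying flat on the worktop, with nothing within 30 mm to its left and right, outside diameter 36 mm, hole 26 mm, 14 mm high, about 0.03 kg; belongs on the small bush, its hole 10 mm wider than the barrel (it does not go over the large barrel). Origin: centre of its underside, z up through the hole.
- oil: Loose white oil bottle with a red nozzle, 54 mm in diameter and 140 mm tall, standing on the worktop; not part of the job, but it must stay standing. Origin: centre of its underside, z up.

How it is judged:
By the outcome, as a careful person would: the job done as asked, in the order asked, and still so for the second after the job is handed in, with the robot touching nothing.
It also fails if it takes over 125 s, if anything falls off the work surface, if the arm or the gripper's body presses on something with over 40 N, if the wrist force passes 120 N, or if a joint passes its speed limit or range.

## Working session

There is one attempt and no reset: what is moved stays moved. The work goes in short steps, Python scripts to look and compute and a tool call to move; the robot and the scene stay as the last step left them, time stands still between calls to the robot, and variables do not carry over. Pictures are saved under pics/ and viewed, at most 14 in all, crops included, and the job is handed in when it is done.

Besides the shell and the picture viewer there is one more tool, called after ">>>" in YAML: its name, and indented under it one key for each argument. carry_out: Moves the arm, as the interface text tells. Its arguments: {"type":"object","properties":{"jaw":{"type":"array","items":{"type":"number"}},"translation":{"type":"array","items":{"type":"array","items":{"type":"number"}}},"turn":{"type":"array","items":{"type":"array","items":{"type":"number"}}},"grip_force":{"type":"number"}},"required":["jaw","translation","turn"]}

```bash
mkdir -p pics; cat > h.py <<'E'
import numpy as np, cv2
from rig import readout, camera, calibration, job, env
def K(c):
    f=192/np.tan(np.radians(c["fov_y"])/2); return np.array([[f,0,c["cx"]],[0,f,c["cy"]],[0,0,1]])
def ray(c,u,v,z):
    R=cv2.Rodrigues(np.array(c["rvec"],float))[0]; t=np.array(c["tvec"],float).ravel()
    o=-R.T@t; d=R.T@np.linalg.inv(K(c))@np.array([u,v,1.]); return o+d*(z-o[2])/d[2]
def proj(c,p):
    return cv2.projectPoints(np.array(p,float).reshape(-1,3),np.array(c["rvec"],float),np.array(c["tvec"],float),K(c),None)[0][:,0]
E
python3 - <<'E'
from h import *
for n in ["top","side","wrist"]:
    c=calibration(n); print(n,c); im=camera(n); cv2.imwrite(f"pics/{n}0_raw.png",im)
    cv2.imwrite(f"pics/{n}0.png",cv2.resize(im,(800,600),interpolation=cv2.INTER_CUBIC))
print(readout.get_obs(),env.pinch_z)
E
```

```text
top {'fov_y': 47.11099864272567, 'cx': 249.94960923049732, 'cy': 192.3066670147892, 'rvec': array([ 2.15489923, -2.14283621,  0.18154335]), 'tvec': array([0.06566418, 0.53956473, 0.83559737])}
side {'fov_y': 57.151515568223374, 'cx': 251.18897244965922, 'cy': 193.74729458684178, 'rvec': array([ 0.67421276,  2.87016796, -0.74623343]), 'tvec': array([ 0.44362974, -0.23569254,  1.04074178])}
wrist {'fov_y': 65.35289976324705, 'cx': 259.3563397378472, 'cy': 190.2147923300897, 'rvec': array([-2.62002778, -1.10132185, -0.17570714]), 'tvec': array([-0.57456429, -0.03989036,  0.38006758])}
{'time_s': 0.15, 'qpos': array([ 7.76000461e-01,  3.20148573e-01,  1.56538385e+00, -2.56034476e-05,
        1.25742856e+00, -1.99918972e-02]), 'dq': array([ 3.79854960e-04, -1.06951768e-03, -3.87442480e-03,  2.58024172e-03,
        7.07523201e-05, -4.96392226e-04]), 'effort': array([ 8.36765175e-04, -4.15841103e+01, -2.34345603e+01,  5.55530687e-05,
        5.95233039e-03, -1.86458959e-05]), 'position': array([0.40196658, 0.41058228, 0.19607923]), 'tool_rot': array([[-7.14563719e-01,  6.99569704e-01, -9.59541181e-04],
       [ 6.99570362e-01,  7.14563052e-01, -9.75799815e-04],
       [ 3.01268714e-06, -1.36853772e-03, -9.99999064e-01]]), 'wrist_force': array([ 0.29714316,  0.4790712 , -0.34582805]), 'ft_torque': array([-0.0063382 ,  0.04291959,  0.00204799]), 'gripper_force': 0.0, 'width': 0.08523402054166065} 0.0187
```

View pics/top0.png

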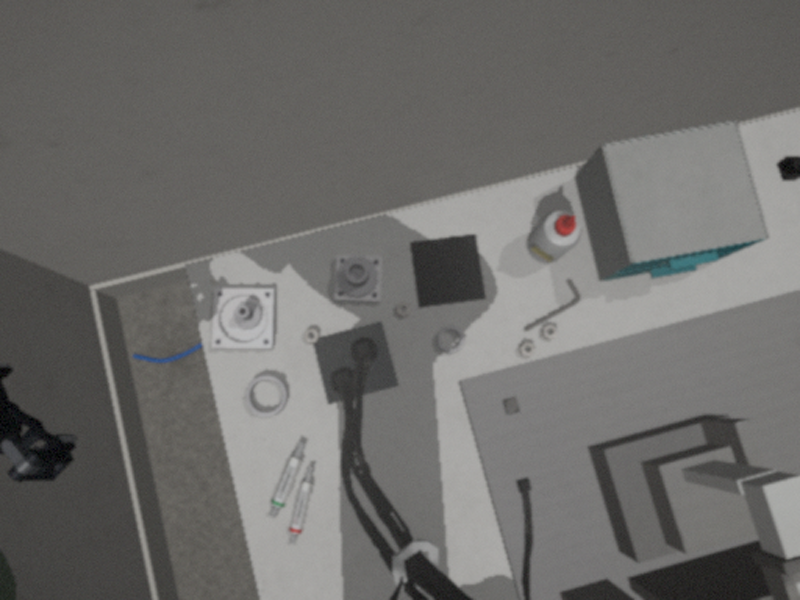

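View pics/side0.png

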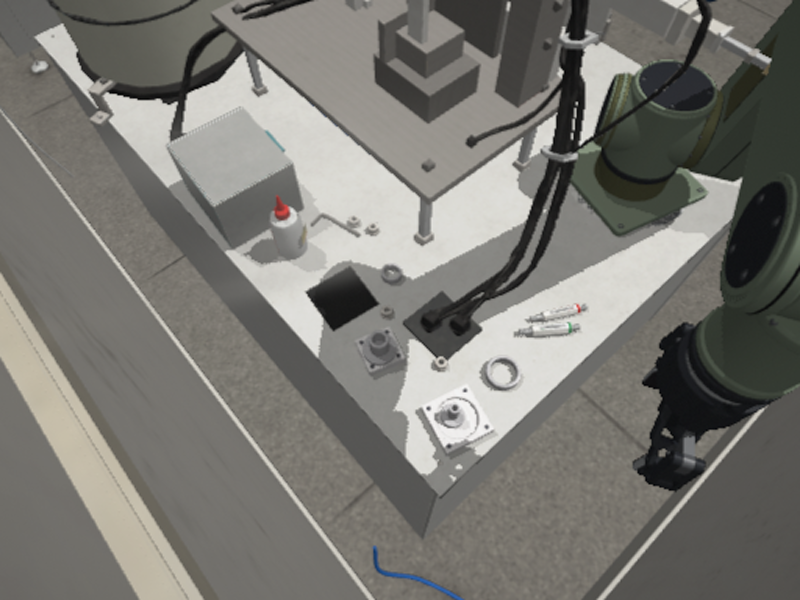

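Top picture (800x600 display): large nest at (243,317) with the small bush in it, small nest (357,278) with the large bush on top, mat (448,270), large ring (267,395), small ring (448,341), oil (558,232). The cables rise from the plate at (355,362) toward the bottom of the picture. The side view agrees.

```bash
python3 - <<'E'
from h import *
c=calibration("top"); s=calibration("side")
k=1.5625
for n,u,v,z in [("Lnest",243,317,.016),("Snest",357,279,.016),("mat",448,270,.003),("Lring_top",267,393,.014),("Sring_top",448,340,.014),("oil_tip",564,224,.14),("smallbush_top",243,311,.05),("largebush_top",356,271,.056),("plate",357,362,0),("edge",210,265,0),("edge2",93,288,0),("tablecorner",460,380,.1)]:
    p=ray(c,u/k,v/k,z); print(n,p.round(4), "side px",(proj(s,p)*k).round(0))
P=lambda cc:K(cc)@np.c_[cv2.Rodrigues(cc["rvec"])[0],cc["tvec"]]
def tri(a,b):
    X=cv2.triangulatePoints(P(c),P(s),np.array(a,float)/k,np.array(b,float)/k).ravel();return (X[:3]/X[3]).round(3)
print("clip1",tri((415,560),(562,152)),"cabmid?",tri((365,465),(510,260)), "tablecorner",tri((460,380),(430,193)))
for n in ("top","side"):
    im=cv2.imread(f"pics/{n}0_raw.png")
    x,y,w,h=(125,140,190,142) if n=="top" else (190,160,160,140)
    cv2.imwrite(f"pics/{n}crop.png",cv2.resize(im[y:y+h,x:x+w],None,fx=4.2,fy=4.2,interpolation=cv2.INTER_CUBIC))
E
```

```text
Lnest [0.52   0.2602 0.016 ] side px [[455. 415.]]
Snest [0.5713 0.1126 0.016 ] side px [[380. 347.]]
mat [ 0.5869 -0.0087  0.003 ] side px [[341. 295.]]
Lring_top [0.4222 0.2263 0.014 ] side px [[500. 368.]]
Sring_top [ 0.4917 -0.0068  0.014 ] side px [[392. 270.]]
oil_tip [ 0.6144 -0.1293  0.14  ] side px [[285. 197.]]
smallbush_top [0.5232 0.2537 0.05  ] side px [[453. 404.]]
largebush_top [0.5741 0.1126 0.056 ] side px [[378. 337.]]
plate [0.4634 0.1118 0.    ] side px [[440. 323.]]
edge [0.5919 0.31   0.    ] side px [[427. 471.]]
edge2 [0.5596 0.4634 0.    ] side px [[504. 566.]]
tablecorner [ 0.4367 -0.0119  0.1   ] side px [[421. 226.]]
clip1 [0.262 0.05  0.237] cabmid? [0.338 0.098 0.083] tablecorner [ 0.433 -0.001  0.188]
```

View pics/topcrop.png

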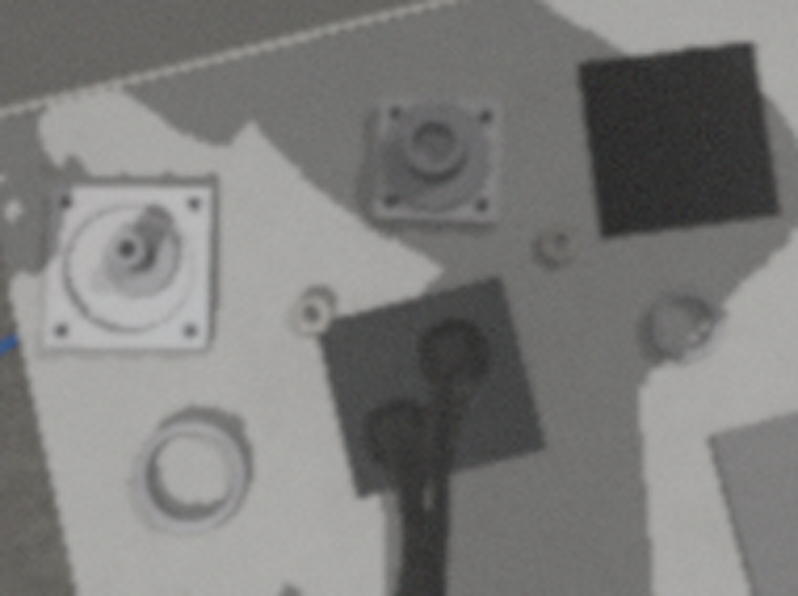

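View pics/sidecrop.png

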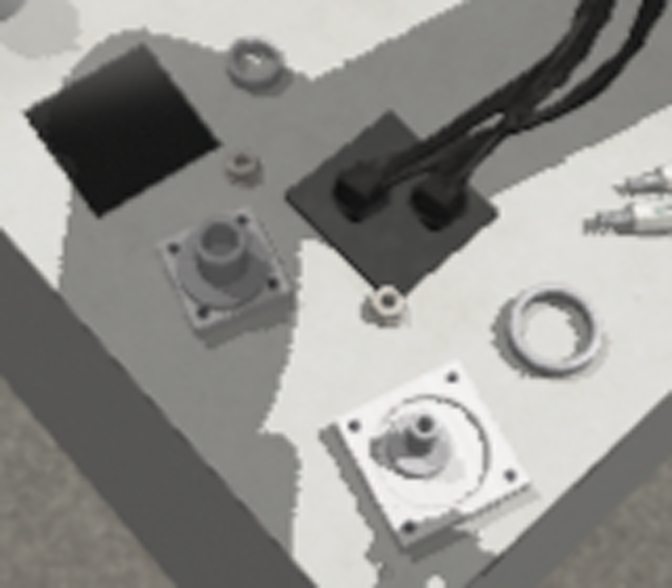

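Top crop: large nest centre (128,267), small bush top (127,248), small nest (439,159), large bush top (437,145), mat (679,139), large ring (196,474), small ring (682,325). The side crop shows the matching items. The cables rise toward the robot, so I'll triangulate everything and look closer at the cables and the raised table.

```bash
cat >> h.py <<'E'
def tri(a,b):
    c=calibration("top"); s=calibration("side")
    P=lambda cc:K(cc)@np.c_[cv2.Rodrigues(cc["rvec"])[0],cc["tvec"]]
    A,B=P(c),P(s)
    X=cv2.triangulatePoints(A,B,np.array(a,float),np.array(b,float)).ravel();X=X[:3]/X[3]
    return X.round(4),(proj(c,X)[0]-a).round(1)
E
python3 - <<'E'
from h import *
T=lambda u,v:np.array([(u+.5)/4.2-.5+125,(v+.5)/4.2-.5+140]); S=lambda u,v:np.array([(u+.5)/4.2-.5+190,(v+.5)/4.2-.5+160])
c=calibration("top"); s=calibration("side")
for n,a,b,z in [("Lnest",(128,267),(431,451),.016),("Snest",(439,159),(223,266),.016),("mat",(679,139),(121,129),.003),("Lring",(196,474),(555,330),.014),("Sring",(682,325),(256,62),.014),("Sbush",(127,248),(425,424),.05),("Lbush",(437,145),(222,238),.056)]:
    print(n,"top",ray(c,*T(*a),z).round(4),"side",ray(s,*S(*b),z).round(4),"tri",*tri(T(*a),S(*b)))
k=1.5625
print("leg foot",ray(s,424/k,240/k,0).round(3))
a=cv2.imread("pics/top0_raw.png")[200:384,190:330]; b=cv2.imread("pics/side0_raw.png")[0:184,240:400]
g=[cv2.resize(x,None,fx=2.6,fy=3.2*2.6/3.2,interpolation=cv2.INTER_CUBIC) for x in (a,b)]
cv2.imwrite("pics/cab.png",np.hstack(g)); print(g[0].shape,g[1].shape)
E
```

```text
Lnest top [0.5193 0.261  0.016 ] side [0.52   0.2641 0.016 ] tri [0.5195 0.2624 0.011 ] [-0.2  0.2]
Snest top [0.5736 0.1112 0.016 ] side [0.5737 0.1143 0.016 ] tri [0.5738 0.1118 0.0118] [-0.2  0.3]
mat top [ 0.5871 -0.0078  0.003 ] side [ 0.5882 -0.0036  0.003 ] tri [ 0.5879 -0.0081 -0.0038] [-0.2  0.2]
Lring top [0.4203 0.2254 0.014 ] side [0.422  0.2336 0.014 ] tri [0.4193 0.2285 0.0008] [-0.5  0.6]
Sring top [ 0.493  -0.0074  0.014 ] side [ 0.4944 -0.0036  0.014 ] tri [ 0.4932 -0.0078  0.0075] [-0.1  0.2]
Sbush top [0.5239 0.255  0.05  ] side [0.5235 0.2579 0.05  ] tri [0.5237 0.2562 0.0465] [-0.3  0.3]
Lbush top [0.5727 0.1109 0.056 ] side [0.5734 0.1155 0.056 ] tri [0.5733 0.1117 0.0494] [-0.3  0.3]
leg foot [ 0.409 -0.047  0.   ]
(478, 364, 3) (478, 416, 3)
```

View pics/cab.png

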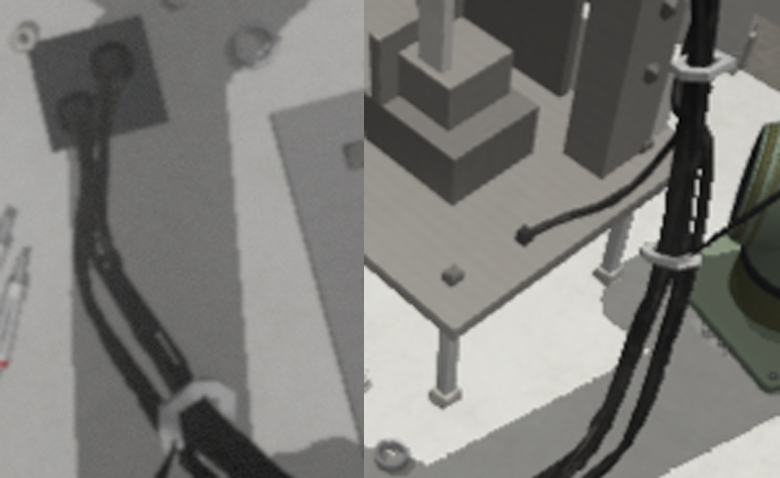

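Composite: left (top) shows the cable clip at crop (197,412). Right (side) shows the lower clip at (670,255), the upper clip at (702,65), and the table corner at (455,332).

```bash
python3 - <<'E'
from h import *
t=lambda u,v:np.array([190+u/2.6,200+v/2.6]); s=lambda u,v:np.array([240+(u-364)/2.6,v/2.6])
print("clip lower",tri(t(197,412),s(670,255))); print("clip upper",tri(t(197,412),s(702,65)))
print("table corner",tri(t(272,115),s(455,330)))
C=calibration("top");D=calibration("side")
# upper clip: ray in side
for z in (.3,.4,.5,.6,.7): print(z,ray(D,*s(702,65),z).round(3))
# table edges at z
print("table edge top-cam",[ray(C,*t(*p),.19).round(3) for p in ((272,115),(364,92),(360,440))])
# cable polyline match: for top cable points, scan heights, show side pixel (crop coords)
for p in [(95,200),(105,250),(150,320),(85,280),(130,360)]:
    for z in (.05,.1,.15,.2,.25):
        q=proj(D,ray(C,*t(*p),z))[0]; print(p,z,ray(C,*t(*p),z).round(3)[:2],((q-[240,0])*2.6+[364,0]).round(0))
E
```

```text
clip lower (array([0.262 , 0.0488, 0.2331]), array([-1. ,  1.1]))
clip upper (array([0.303 , 0.0588, 0.4278]), array([-1.4,  1.5]))
table corner (array([ 0.4314, -0.0032,  0.1731]), array([-0.3,  0.4]))
0.3 [ 0.164 -0.07   0.3  ]
0.4 [0.271 0.033 0.4  ]
0.5 [0.378 0.135 0.5  ]
0.6 [0.485 0.238 0.6  ]
0.7 [0.592 0.341 0.7  ]
table edge top-cam [array([ 0.432, -0.002,  0.19 ]), array([ 0.446, -0.06 ,  0.19 ]), array([ 0.239, -0.052,  0.19 ])]
(95, 200) 0.05 [0.374 0.113] [559. 478.]
(95, 200) 0.1 [0.376 0.111] [564. 449.]
(95, 200) 0.15 [0.378 0.109] [570. 417.]
(95, 200) 0.2 [0.379 0.107] [576. 381.]
(95, 200) 0.25 [0.381 0.106] [583. 340.]
(105, 250) 0.05 [0.338 0.105] [587. 457.]
(105, 250) 0.1 [0.342 0.104] [591. 429.]
(105, 250) 0.15 [0.346 0.102] [597. 397.]
(105, 250) 0.2 [0.35  0.101] [603. 362.]
(105, 250) 0.25 [0.354 0.1  ] [610. 322.]
(150, 320) 0.05 [0.289 0.072] [611. 413.]
(150, 320) 0.1 [0.295 0.073] [616. 385.]
(150, 320) 0.15 [0.302 0.073] [621. 355.]
(150, 320) 0.2 [0.309 0.074] [626. 321.]
(150, 320) 0.25 [0.316 0.074] [633. 283.]
(85, 280) 0.05 [0.317 0.119] [613. 460.]
(85, 280) 0.1 [0.322 0.117] [618. 431.]
(85, 280) 0.15 [0.327 0.115] [623. 400.]
(85, 280) 0.2 [0.332 0.113] [629. 364.]
(85, 280) 0.25 [0.337 0.111] [635. 325.]
(130, 360) 0.05 [0.261 0.086] [643. 413.]
(130, 360) 0.1 [0.269 0.086] [647. 385.]
(130, 360) 0.15 [0.278 0.086] [652. 355.]
(130, 360) 0.2 [0.286 0.085] [657. 321.]
(130, 360) 0.25 [0.295 0.085] [663. 283.]
```

```bash
python3 - <<'E'
from h import *
s=lambda u,v:np.array([240+(u-364)/2.6,v/2.6])
D=calibration("side");C=calibration("top"); R=cv2.Rodrigues(D["rvec"])[0]; o=-R.T@D["tvec"]; Rt=cv2.Rodrigues(C["rvec"])[0]; print("side cam",o,"top cam",-Rt.T@C["tvec"])
d=lambda p:(R@p+D["tvec"])[2]
print("depth lower",d(np.array([.262,.0488,.2331])))
for z in (.25,.3,.33,.36,.4,.45): p=ray(D,*s(702,65),z); print(z,p.round(3),"depth",d(p).round(3),"toppx",proj(C,p)[0].round(0))
print("cable at image top row:",[(z,ray(D,*s(707,0),z).round(3)) for z in (.3,.4,.5,.6)])
im=cv2.imread("pics/side0_raw.png")
a=im[0:150,300:440]; w=cv2.imread("pics/wrist0_raw.png"); t=cv2.imread("pics/top0_raw.png")[300:384,220:360]
A=cv2.resize(a,None,fx=4,fy=4,interpolation=cv2.INTER_CUBIC)[:600]; B=cv2.resize(w,(240,180)); T=cv2.resize(t,(240,144),interpolation=cv2.INTER_CUBIC)
o=np.zeros((600,800,3),np.uint8); o[:,:560]=A; o[:180,560:]=B; o[200:344,560:]=T; cv2.imwrite("pics/cab2.png",o)
E
```

```text
side cam [0.70179937 0.44588876 0.80259744] top cam [0.40550314 0.081884   0.90693278]
depth lower 0.7621540065194081
0.25 [ 0.11  -0.121  0.25 ] depth 0.853 toppx [389. 478.]
0.3 [ 0.164 -0.07   0.3  ] depth 0.776 toppx [360. 451.]
0.33 [ 0.196 -0.039  0.33 ] depth 0.73 toppx [341. 434.]
0.36 [ 0.228 -0.009  0.36 ] depth 0.683 toppx [319. 414.]
0.4 [0.271 0.033 0.4  ] depth 0.621 toppx [287. 385.]
0.45 [0.324 0.084 0.45 ] depth 0.544 toppx [240. 343.]
cable at image top row: [(0.3, array([ 0.107, -0.142,  0.3  ])), (0.4, array([ 0.225, -0.025,  0.4  ])), (0.5, array([0.344, 0.092, 0.5  ])), (0.6, array([0.462, 0.209, 0.6  ]))]
```

View pics/cab2.png

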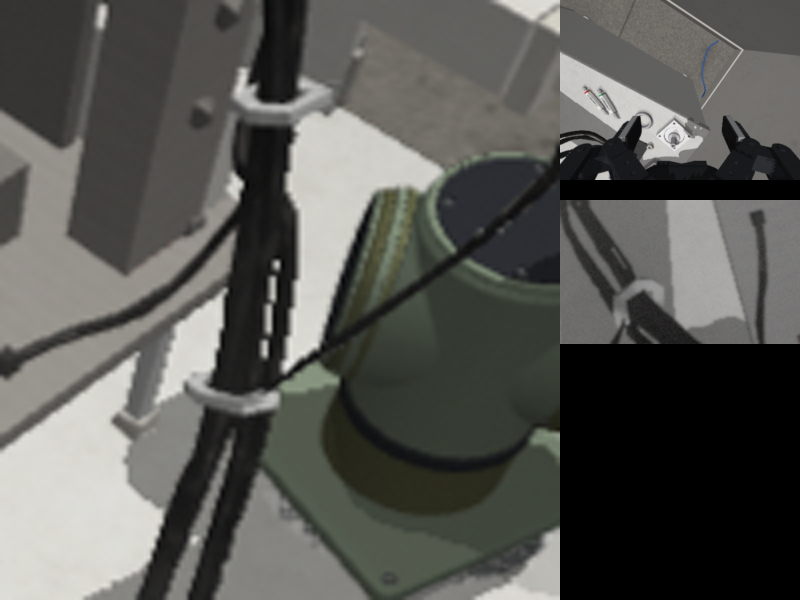

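The upper clip (crop (283,100)) comes out around (0.22,-0.01,0.36) from its apparent size, and the cables keep rising out of view. I'll tilt the wrist camera that way before working near it.

```bash
python3 - <<'E'
from h import *
c=calibration("wrist"); R=cv2.Rodrigues(c["rvec"])[0]; o=-R.T@c["tvec"]; print("cam pos",o,"right",R[0],"down",R[1],"fwd",R[2])
tool=readout.get_obs()["position"]
for tgt in ([.22,-.02,.4],[.22,0,.35]):
    for dz in (.0,.12):
        d=np.array(tgt)-o-[0,0,dz]; d/=np.linalg.norm(d); ax=np.cross(R[2],d); an=np.degrees(np.arcsin(np.linalg.norm(ax))); an=an if R[2]@d>0 else 180-an
        print(tgt,dz,ax/np.linalg.norm(ax),an)
for p in ([.262,.049,.233],[.22,-.02,.4],[.34,.104,.08]): print(p,proj(c,p))
E
```

```text
cam pos [0.34433151 0.46757555 0.3729623 ] right [ 0.69979426  0.71434407 -0.00074048] down [ 0.67851545 -0.66437053  0.3134144 ] fwd [ 0.22339377 -0.21982803 -0.94961617]
[0.22, -0.02, 0.4] 0.0 [-0.93597648  0.22359324 -0.27194501] 83.87878140257399
[0.22, -0.02, 0.4] 0.12 [-0.91547346  0.2871819  -0.28184197] 70.87024077797444
[0.22, 0, 0.35] 0.0 [-0.92493792  0.25958391 -0.27767975] 78.46991410819281
[0.22, 0, 0.35] 0.12 [-0.90013306  0.3272585  -0.28751059] 65.30557804806756
[0.262, 0.049, 0.233] [[-257.36893825  448.72329756]]
[0.22, -0.02, 0.4] [[-2165.81168593  1572.05784849]]
[0.34, 0.104, 0.08] [[ 39.32288807 313.24345025]]
```

>>> carry_out:
  jaw: [1,1,1,1,1,1,1]
  translation:
    - [0,-0.2,0.6]
    - [0,-0.6,1.2]
    - [-0.1,-1.0,1.7]
    - [-0.2,-1.4,2.1]
    - [-0.3,-1.7,2.4]
    - [-0.4,-2.0,2.5]
    - [-0.4,-2.0,2.5]
  turn:
    - [-8,3,-2]
    - [-17,6,-5]
    - [-26,9,-8]
    - [-35,12,-10]
    - [-43,15,-13]
    - [-49,18,-15]
    - [-49,18,-15]

```text
time_s: 1.02
position: [0.3787, 0.291, 0.3447]
tool_rot: [[-0.59, 0.715, -0.375], [0.689, 0.204, -0.696], [-0.421, -0.669, -0.613]]
wrist_force: [-0.2, 0.4, -0.6]
width: 0.0856
gripper_force: 0.0
```

```bash
python3 - <<'E'
from h import *
o=readout.get_obs(); print(o["position"],o["qpos"],o["wrist_force"])
c=calibration("wrist"); im=camera("wrist")
np.save("wc.npy",np.r_[c["rvec"].ravel(),np.ravel(c["tvec"])])
print(proj(c,[[.262,.049,.233],[.22,-.013,.355],[.433,-.002,.18]])*800/512)
cv2.imwrite("pics/w1.png",cv2.resize(im,(800,600),interpolation=cv2.INTER_CUBIC))
E
```

```text
[0.37873636 0.29095657 0.34472592] [ 0.79424792  0.58980318  1.09180436 -0.3078866   2.32752511  0.1706896 ] [-0.22653568  0.35131076 -0.64856711]
[[347.8488206  279.3824409 ]
 [228.19053681 348.21465673]
 [485.90344483 377.67267864]]
```

View pics/w1.png

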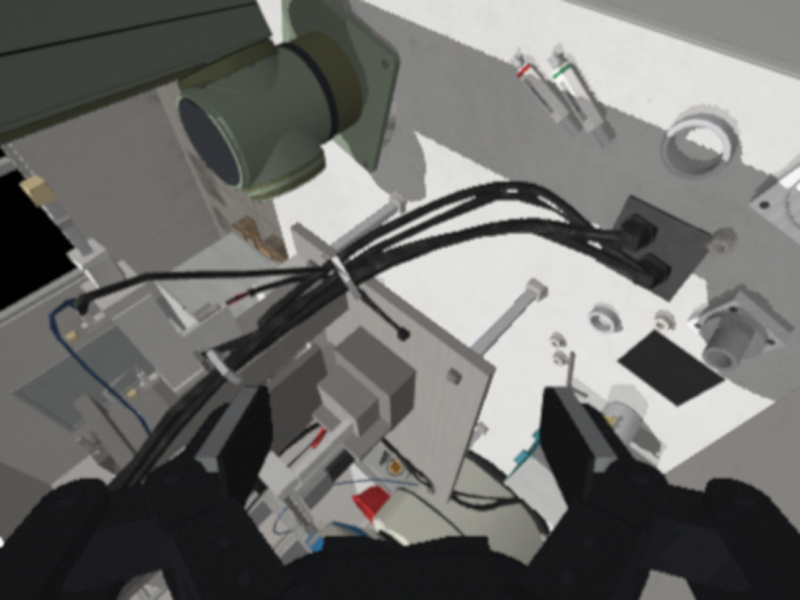

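The view shows the lower clip at (343,273) and the upper clip at (222,365), with the bundle continuing to (140,465) behind the left finger.

```bash
python3 - <<'E'
from h import *
w=np.load("wc.npy"); W=dict(calibration("wrist")); W["rvec"]=w[:3]; W["tvec"]=w[3:]
D=calibration("side"); P=lambda cc:K(cc)@np.c_[cv2.Rodrigues(cc["rvec"])[0],np.ravel(cc["tvec"])]
def tr(a,b):
    X=cv2.triangulatePoints(P(D),P(W),np.array(a,float),np.array(b,float)/1.5625).ravel(); X=X[:3]/X[3]; return X.round(3),(proj(W,X)[0]*1.5625).round()
print(tr((300+283/4,100/4),(222,365))); print("lower",tr((300+232/4,395/4),(343,273)))
for p in ((285/4+300,0),(283/4+300,50/4)):
    for z in (.32,.36,.4,.44): q=ray(D,*p,z); print(p,q.round(3),proj(W,q)[0]*1.5625)
R=cv2.Rodrigues(W["rvec"])[0]; o=-R.T@W["tvec"]; print("cam",o,"fwd",R[2])
for z in (.45,.55,.65): print(z,ray(W,145/1.5625,465/1.5625,z).round(3))
E
```

```text
(array([0.237, 0.003, 0.371]), array([224., 365.]))
lower (array([0.256, 0.051, 0.231]), array([346., 273.]))
(371.25, 0) [ 0.132 -0.12   0.32 ] [217.16870267 311.66267005]
(371.25, 0) [ 0.179 -0.073  0.36 ] [208.1548317  344.00440736]
(371.25, 0) [ 0.226 -0.026  0.4  ] [196.57864851 385.53971191]
(371.25, 0) [0.274 0.021 0.44 ] [181.1665815  440.83815407]
(370.75, 12.5) [ 0.159 -0.084  0.32 ] [227.15794487 314.74328056]
(370.75, 12.5) [ 0.204 -0.04   0.36 ] [217.88442559 349.31265144]
(370.75, 12.5) [0.249 0.004 0.4  ] [205.9204881  393.91123149]
(370.75, 12.5) [0.294 0.048 0.44 ] [189.8966697  453.64403674]
cam [0.39734593 0.4701717  0.4190674 ] fwd [-0.17074975 -0.87635918 -0.45037663]
0.45 [0.322 0.205 0.45 ]
0.55 [ 0.079 -0.651  0.55 ]
0.65 [-0.164 -1.507  0.65 ]
```

```bash
cat > kin.py <<'E'
from h import *
from scipy.spatial.transform import Rotation as Ro
from scipy.optimize import least_squares
def fk(q,p):
    d1,a1,a2,L3,Lt,lat,e=p; z=np.array([0,0,1.]); Y=lambda a:Ro.from_euler("y",a); Z=lambda a:Ro.from_euler("z",a)
    R1=Z(q[0]); s=R1.apply([a1,lat,d1]); R2=R1*Y(q[1]); el=s+R2.apply([e,0,a2]); R3=R2*Y(q[2])*Z(q[3]); w=el+R3.apply([0,0,L3]); R5=R3*Y(q[4])*Z(q[5]); return el,w,w+R5.apply([0,0,Lt]),R5.as_matrix()
E
python3 - <<'E'
from kin import *
Q=[[.776,.3201,1.5654,0,1.2574,-.02],[.79425,.5898,1.0918,-.3079,2.3275,.1707]]
T=[[.40197,.41058,.19608],[.37874,.29096,.34473]]
pr=np.array([.3,0,.4,.45,.3,0,0])
f=lambda p:np.r_[np.ravel([fk(q,p)[2]-t for q,t in zip(Q,T)]),.02*(p-pr)]
r=least_squares(f,pr); print(r.x.round(3),(f(r.x)[:6]*1e3).round(1))
print(fk(Q[0],r.x)[3].round(2),fk(Q[1],r.x)[3].round(3))
E
```

```text
[ 0.137 -0.023  0.563  0.435  0.338  0.01   0.008] [ 1.5 -0.9 -0.1 -1.5  0.8  0.2]
[[-0.7  -0.71 -0.  ]
 [-0.71  0.7  -0.  ]
 [ 0.    0.   -1.  ]] [[-0.715 -0.59  -0.375]
 [-0.204  0.689 -0.696]
 [ 0.669 -0.421 -0.613]]
```

Cable bundle: (0.256,0.05,0.23) → (0.237,0.00,0.37) → about (0.25,-0.04,0.48). From the fitted kinematics the forearm stays well above it. Next I level the tool, yaw it so tool x is +x, and take a survey picture from above.

>>> carry_out:
  jaw: [1,1,1,1,1,1]
  translation:
    - [0.1,0,0]
    - [0.3,0,-0.1]
    - [0.5,0,-0.2]
    - [0.7,0,-0.3]
    - [0.9,0,-0.4]
    - [1.0,0,-0.5]
  turn:
    - [8,-3,2]
    - [17,-6,5]
    - [26,-9,8]
    - [35,-12,10]
    - [43,-15,13]
    - [49,-18,15]

```text
time_s: 1.82
position: [0.4386, 0.2911, 0.319]
tool_rot: [[-0.715, 0.699, 0.007], [0.699, 0.715, 0.007], [0.0, 0.01, -1.0]]
wrist_force: [-0.9, -0.8, -1.3]
width: 0.0854
gripper_force: 0.0
```

>>> carry_out:
  jaw: [1,1,1,1,1,1,1]
  translation:
    - [0.2,-0.3,-0.1]
    - [0.5,-0.7,-0.2]
    - [0.8,-1.1,-0.3]
    - [1.1,-1.5,-0.4]
    - [1.4,-1.9,-0.5]
    - [1.6,-2.2,-0.6]
    - [1.7,-2.4,-0.7]
  turn:
    - [0,0,-10.5]
    - [0,0,-21]
    - [0,0,-31.5]
    - [0,0,-42]
    - [0,0,-52.5]
    - [0,0,-63]
    - [0,0,-70]

```text
time_s: 2.7
position: [0.5409, 0.1465, 0.2759]
tool_rot: [[0.417, 0.909, 0.003], [0.909, -0.417, 0.001], [0.003, 0.003, -1.0]]
wrist_force: [0.4, 0.0, -0.4]
width: 0.0851
gripper_force: 0.0
```

>>> carry_out:
  jaw: [1,1,1,1,1,1,1,1]
  translation:
    - [0,0,0]
    - [0,0,0]
    - [0,0,0]
    - [0,0,0]
    - [0,0,0]
    - [0,0,0]
    - [0,0,0]
    - [0,0,0]
  turn:
    - [0,0,-10.5]
    - [0,0,-21]
    - [0,0,-31.5]
    - [0,0,-42]
    - [0,0,-52.5]
    - [0,0,-63]
    - [0,0,-65.6]
    - [0,0,-65.6]

```text
time_s: 3.7
position: [0.5403, 0.1473, 0.2761]
tool_rot: [[1.0, 0.001, 0.003], [0.001, -1.0, 0.001], [0.003, -0.001, -1.0]]
wrist_force: [-0.1, -0.1, 0.3]
width: 0.0858
gripper_force: 0.0
```

```bash
python3 - <<'E'
from h import *
o=readout.get_obs(); print(o["time_s"],o["position"],o["tool_rot"].round(3),o["qpos"].round(3))
c=calibration("wrist"); im=camera("wrist"); cv2.imwrite("pics/w2_raw.png",im)
np.save("wc2.npy",np.r_[c["rvec"].ravel(),np.ravel(c["tvec"])])
cv2.imwrite("pics/w2.png",cv2.resize(im,(800,600),interpolation=cv2.INTER_CUBIC))
E
```

```text
3.7 [0.54028602 0.14731735 0.27605829] [[ 1.     0.001  0.003]
 [ 0.001 -1.     0.001]
 [ 0.003 -0.001 -1.   ]] [0.245 0.256 1.457 0.    1.426 1.815]
```

View pics/w2.png

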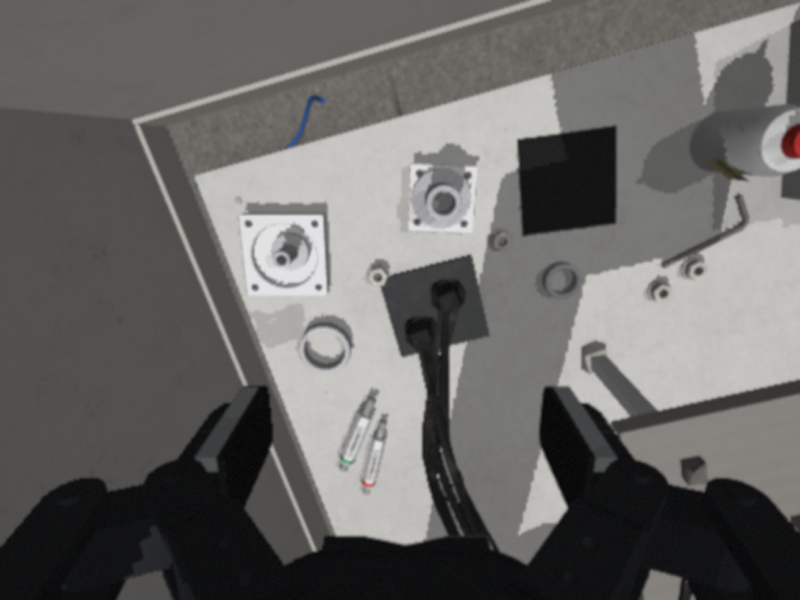

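The survey shows: large nest centre (284,256), small bush top (282,259), small nest (442,198), large bush top (443,202), mat (568,181), large ring (326,344), small ring (561,278).

```bash
python3 - <<'E'
from h import *
W=calibration("wrist"); k=1.5625
for n,u,v,z in [("Lnest",283.8,256.2,.016),("Sbush",282,259,.05),("Snest",442,198.5,.016),("Lbush",443,202,.056),("mat",568,181,.003),("Lring",326,344,.014),("Sring",561,278,.014)]:
    print(n,ray(W,u/k,v/k,z).round(4))
E
```

```text
Lnest [0.5182 0.2642 0.016 ]
Sbush [0.5236 0.257  0.05  ]
Snest [0.5726 0.1144 0.016 ]
Lbush [0.5741 0.1166 0.056 ]
mat [ 0.5875 -0.004   0.003 ]
Lring [0.426 0.229 0.014]
Sring [ 0.4964 -0.0036  0.014 ]
```

>>> carry_out:
  jaw: [1,1,1,1,1,1,1,1]
  translation:
    - [-0.1,0.7,-0.4]
    - [-0.2,1.4,-1.0]
    - [-0.28,1.83,-1.8]
    - [-0.28,1.83,-2.6]
    - [-0.28,1.83,-3.3]
    - [-0.28,1.83,-3.8]
    - [-0.28,1.83,-4.18]
    - [-0.28,1.83,-4.18]
  turn:
    - [0,0,0]
    - [0,0,0]
    - [0,0,0]
    - [0,0,0]
    - [0,0,0]
    - [0,0,0]
    - [0,0,0]
    - [0,0,0]

```text
time_s: 4.75
position: [0.5224, 0.2563, 0.0227]
tool_rot: [[1.0, 0.001, -0.003], [0.001, -1.0, -0.001], [-0.003, 0.001, -1.0]]
wrist_force: [-0.1, 0.4, -0.1]
width: 0.0855
gripper_force: 0.0
```

>>> carry_out:
  jaw: [0.6,0.3,0,0,0,0,0]
  translation:
    - [0,0,0]
    - [0,0,0]
    - [0,0,0]
    - [0,0,0]
    - [0,0,0]
    - [0,0,0]
    - [0,0,0]
  turn:
    - [0,0,0]
    - [0,0,0]
    - [0,0,0]
    - [0,0,0]
    - [0,0,0]
    - [0,0,0]
    - [0,0,0]
  grip_force: 40

```text
time_s: 5.62
position: [0.5235, 0.2567, 0.0239]
tool_rot: [[1.0, 0.0, -0.0], [0.0, -1.0, -0.0], [-0.0, 0.0, -1.0]]
wrist_force: [-0.2, 0.0, 0.1]
width: -0.0002
gripper_force: 0.0
```

The fingers closed on nothing, so I'll look.

```bash
python3 - <<'E'
from h import *
im=camera("side"); im2=camera("wrist"); im3=camera("top")
cv2.imwrite("pics/s3_raw.png",im);cv2.imwrite("pics/w3_raw.png",im2);cv2.imwrite("pics/t3_raw.png",im3)
a=cv2.resize(im[160:310,220:350],(400,460),interpolation=cv2.INTER_CUBIC); b=cv2.resize(im2[100:384,100:412],(400,364),interpolation=cv2.INTER_CUBIC)
o=np.zeros((600,800,3),np.uint8); o[:460,:400]=a; o[:364,400:]=b
t=cv2.resize(im3[160:240,120:220],(294,235),interpolation=cv2.INTER_CUBIC); o[364:599,400:694]=t
cv2.imwrite("pics/c3.png",o)
E
```

```text
(no output)
```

View pics/c3.png

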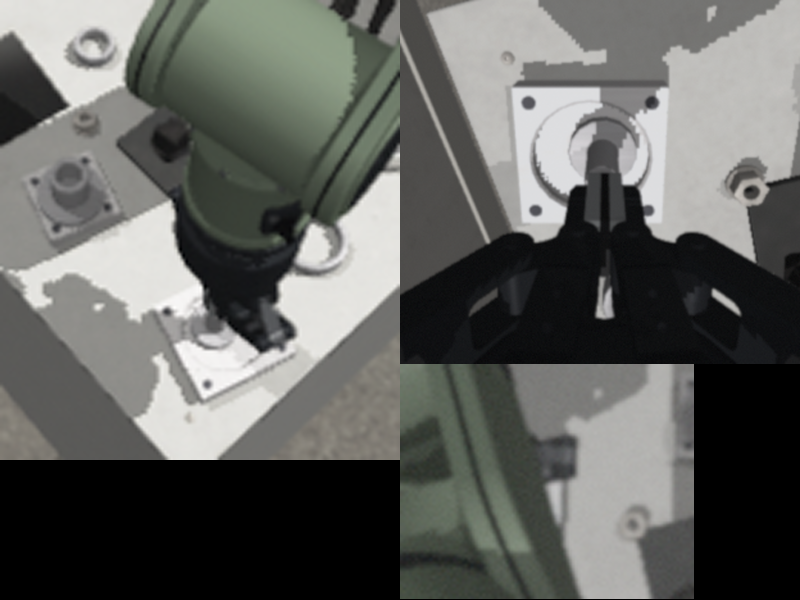

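```bash
python3 - <<'E'
import cv2,numpy as np
a=cv2.resize(cv2.imread("pics/w3_raw.png")[150:290,190:330],(520,520),interpolation=cv2.INTER_CUBIC)
b=cv2.resize(cv2.imread("pics/s3_raw.png")[245:295,265:330],(270,208),interpolation=cv2.INTER_CUBIC)
o=np.zeros((520,790,3),np.uint8); o[:,:520]=a; o[:208,520:]=b; cv2.imwrite("pics/c3b.png",o)
E
```

```text
(no output)
```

View pics/c3b.png

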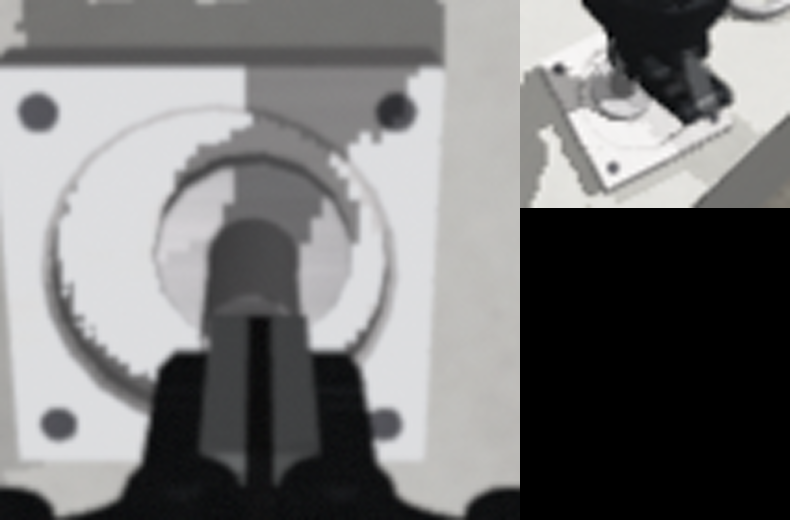

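```bash
python3 - <<'E'
from h import *
o=readout.get_obs(); c=calibration("wrist"); p=o["position"]; cr=lambda q:((proj(c,q)-[190,150])*520/140).round(0)
R=cv2.Rodrigues(c["rvec"])[0]; print(p,"cam",-R.T@np.ravel(c["tvec"]), o["width"])
for z in (-.01,0,.01,.0187,.03,.05): print(z,cr(p+[0,0,z]))
for n,q in [("flange top",[.5236,.257,.018]),("barrel top",[.5236,.257,.05]),("nest",[.519,.263,.016])]: print(n,cr(q))
s=calibration("side"); print("TCP in side crop",(proj(s,p)-[265,245])*4.16, "barrel",(proj(s,[.5236,.257,.05])-[265,245])*4.16)
E
```

```text
[0.5234481  0.25667011 0.02389543] cam [0.6038311  0.25715103 0.20076636] -9.800784087195702e-05
-0.01 [[261. 247.]]
0 [[261. 269.]]
0.01 [[261. 295.]]
0.0187 [[261. 319.]]
0.03 [[261. 354.]]
0.05 [[262. 428.]]
flange top [[259. 255.]]
barrel top [[259. 340.]]
nest [[226. 274.]]
TCP in side crop [[102.32042114  78.04454536]] barrel [[106.3779133   63.42942876]]
```

The small bush hasn't moved: the flange is still at crop (255,250), and the fingertips cover its top at row 315. So the tips seem higher than the reported TCP suggests. I'll half-open and check from the side.

>>> carry_out:
  jaw: [0.6,0.6,0.6,0.6]
  translation:
    - [0,0,0]
    - [0,0,0]
    - [0,0,0]
    - [0,0,0]
  turn:
    - [0,0,0]
    - [0,0,0]
    - [0,0,0]
    - [0,0,0]

```text
time_s: 6.28
position: [0.5235, 0.2566, 0.0239]
tool_rot: [[1.0, 0.0, -0.0], [0.0, -1.0, -0.0], [-0.0, 0.0, -1.0]]
wrist_force: [0.1, -0.6, -0.1]
width: 0.0513
gripper_force: 0.0
```

```bash
python3 - <<'E'
from h import *
o=readout.get_obs(); p=o["position"]; print(p,o["width"])
im=camera("side"); w=camera("wrist"); s=calibration("side"); c=calibration("wrist")
cv2.imwrite("pics/s4_raw.png",im);cv2.imwrite("pics/w4_raw.png",w)
old=cv2.imread("pics/s3_raw.png"); d=cv2.absdiff(im,old).max(2)>25; ys,xs=np.nonzero(d); print("side diff bbox",xs.min(),xs.max(),ys.min(),ys.max())
f=7
A=cv2.resize(im[225:295,255:318],None,fx=f,fy=f,interpolation=cv2.INTER_CUBIC)
for q,col in [(p,(0,0,255)),(p+[0,0,.04],(0,255,255)),([.5236,.2565,.05],(0,255,0)),([.5236,.2565,.018],(255,0,0))]:
    u=(proj(s,q)[0]-[255,225]+.5)*f; cv2.circle(A,tuple(int(x) for x in u),3,col,-1)
g=2.5
B=cv2.resize(w[140:300,190:330],None,fx=g,fy=g,interpolation=cv2.INTER_CUBIC)
for y in (.0255,-.0255):
  for z,col in ((0,(0,0,255)),(.02,(0,255,255)),(.04,(0,255,0))):
    u=(proj(c,p+[0.011,y,z])[0]-[190,140]+.5)*g; cv2.circle(B,tuple(int(x) for x in u),3,col,-1)
o=np.zeros((490,441+350,3),np.uint8); o[:,:441]=A; o[:400,441:]=B; cv2.imwrite("pics/c4.png",o)
E
```

```text
[0.52345554 0.25664052 0.02392302] 0.05131095698202455
side diff bbox 181 487 19 297
```

View pics/c4.png

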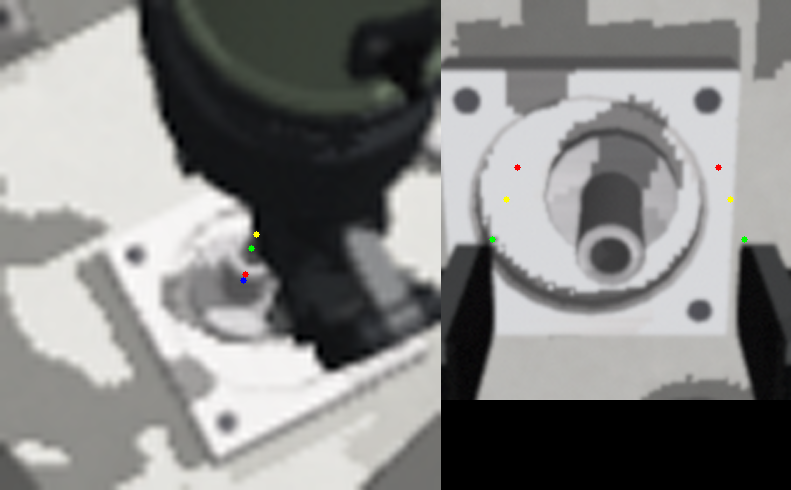

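The wrist view shows the bush upright and untouched, with the fingertips level with the green dots, about 40 mm above the reported TCP. I'll go 35 mm lower while watching the force, then close.

>>> carry_out:
  jaw: [0.6,0.6,0.6,0.6,0.6]
  translation:
    - [0,0,-0.2]
    - [0,0,-0.4]
    - [0,0,-0.5]
    - [0,0,-0.58]
    - [0,0,-0.58]
  turn:
    - [0,0,0]
    - [0,0,0]
    - [0,0,0]
    - [0,0,0]
    - [0,0,0]

```text
time_s: 7.0
position: [0.5233, 0.2566, -0.0113]
tool_rot: [[1.0, 0.0, -0.001], [0.0, -1.0, -0.0], [-0.001, 0.0, -1.0]]
wrist_force: [-0.3, 0.9, -0.1]
width: 0.0511
gripper_force: 0.0
```

>>> carry_out:
  jaw: [0.3,0,0,0,0]
  translation:
    - [0,0,0]
    - [0,0,0]
    - [0,0,0]
    - [0,0,0]
    - [0,0,0]
  turn:
    - [0,0,0]
    - [0,0,0]
    - [0,0,0]
    - [0,0,0]
    - [0,0,0]
  grip_force: 40

```text
time_s: 7.62
position: [0.5239, 0.2569, -0.0103]
tool_rot: [[1.0, 0.0, 0.001], [0.0, -1.0, 0.0], [0.001, -0.0, -1.0]]
wrist_force: [0.1, -0.7, 4.2]
width: 0.0143
gripper_force: 39.2
```

Gripped (width 14 mm, 39 N). Now lift and carry to the mat.

>>> carry_out:
  jaw: [0,0,0,0,0,0,0,0,0,0]
  translation:
    - [0,0,0.4]
    - [0,0,1.0]
    - [0,0,1.7]
    - [0.2,-0.6,1.8]
    - [0.4,-1.3,1.8]
    - [0.6,-2.0,1.8]
    - [0.8,-2.7,1.8]
    - [0.9,-3.4,1.8]
    - [1.0,-4.0,1.8]
    - [1.06,-4.37,1.8]
  turn:
    - [0,0,0]
    - [0,0,0]
    - [0,0,0]
    - [0,0,0]
    - [0,0,0]
    - [0,0,0]
    - [0,0,0]
    - [0,0,0]
    - [0,0,0]
    - [0,0,0]

```text
time_s: 8.88
position: [0.5865, -0.0073, 0.0963]
tool_rot: [[1.0, -0.001, -0.002], [-0.001, -1.0, -0.0], [-0.002, 0.0, -1.0]]
wrist_force: [-0.0, -0.8, -0.5]
width: 0.0145
gripper_force: 39.2
```

>>> carry_out:
  jaw: [0,0,0,0,0,0]
  translation:
    - [0,0,-0.5]
    - [0,0,-1.1]
    - [0,0,-1.5]
    - [0,0,-1.75]
    - [0,0,-1.88]
    - [0,0,-1.88]
  turn:
    - [0,0,0]
    - [0,0,0]
    - [0,0,0]
    - [0,0,0]
    - [0,0,0]
    - [0,0,0]

```text
time_s: 9.62
position: [0.5871, -0.0055, -0.0158]
tool_rot: [[1.0, 0.0, -0.0], [0.0, -1.0, -0.0], [-0.0, 0.0, -1.0]]
wrist_force: [0.1, 0.7, -1.7]
width: 0.0148
gripper_force: 39.2
```

>>> carry_out:
  jaw: [0,0,0]
  translation:
    - [0,0,-0.02]
    - [0,0,-0.03]
    - [0,0,-0.03]
  turn:
    - [0,0,0]
    - [0,0,0]
    - [0,0,0]

```text
time_s: 10.0
position: [0.5873, -0.0055, -0.017]
tool_rot: [[1.0, 0.0, 0.001], [0.0, -1.0, -0.0], [0.001, 0.0, -1.0]]
wrist_force: [0.4, 0.8, -0.3]
width: 0.0147
gripper_force: 39.2
```

>>> carry_out:
  jaw: [0.3,0.6,0.75,0.75,0.75,0.75,0.75,0.75,0.75,0.75]
  translation:
    - [0,0,0]
    - [0,0,0]
    - [0,0,0]
    - [0,0,0.5]
    - [0,0,1.2]
    - [0,0.1,1.9]
    - [-0.1,0.7,2.0]
    - [-0.2,1.4,2.0]
    - [-0.23,2.0,2.0]
    - [-0.23,2.0,1.6]
  turn:
    - [0,0,0]
    - [0,0,0]
    - [0,0,0]
    - [0,0,0]
    - [0,0,0]
    - [0,0,0]
    - [0,0,0]
    - [0,0,0]
    - [0,0,0]
    - [0,0,0]

```text
time_s: 11.25
position: [0.5747, 0.1173, 0.0802]
tool_rot: [[1.0, 0.003, 0.005], [0.003, -1.0, 0.001], [0.005, -0.001, -1.0]]
wrist_force: [0.8, 0.6, -0.0]
width: 0.0637
gripper_force: 0.0
```

```bash
python3 - <<'E'
from h import *
o=readout.get_obs(); p=o["position"]; print(o["time_s"],p,o["width"],o["wrist_force"])
w=camera("wrist"); cv2.imwrite("pics/w5_raw.png",w); c=calibration("wrist")
np.save("wc5.npy",np.r_[c["rvec"].ravel(),np.ravel(c["tvec"])])
for n,q in [("Lbush",[.5733,.1145,.056]),("Sbush",[.5873,-.0055,.043]),("Snest",[.573,.1135,.016])]: print(n,proj(c,q))
cv2.imwrite("pics/w5.png",cv2.resize(w,(800,600),interpolation=cv2.INTER_CUBIC))
E
```

```text
11.25 [0.57472319 0.11725608 0.08018307] 0.06372098629902422 [ 0.76143802  0.57745563 -0.0230719 ]
Lbush [[261.71234839 208.49463282]]
Sbush [[425.44200431 184.40831898]]
Snest [[262.54953756 190.83196567]]
```

View pics/w5.png

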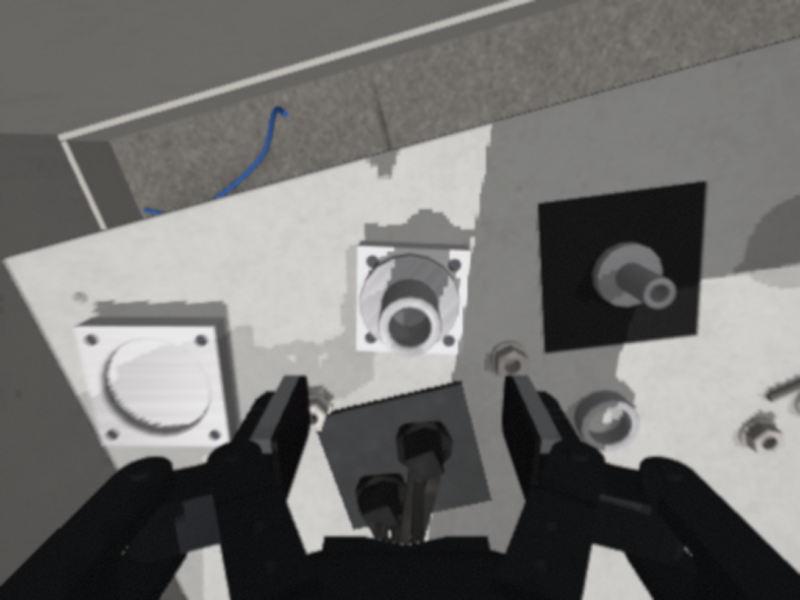

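The small bush stands upright on the mat (top at (660,292)). The large bush top is at (410,324), small nest centre about (412,301), large nest holes around (154,387).

```bash
python3 - <<'E'
from h import *
w=np.load("wc5.npy"); W=dict(calibration("wrist")); W["rvec"]=w[:3]; W["tvec"]=w[3:]; k=1.5625
m=lambda L,z:np.mean([ray(W,u/k,v/k,z) for u,v in L],0).round(4)
print("Lnest",m([(91,340),(201,340),(214,435),(112,434)],.016),"Snest",m([(373,262),(455,265),(449,341),(371,337)],.016))
print("Lbush",m([(410,324)],.056),"Sbush",m([(660,292)],.043),"Sring",m([(609,417)],.014),"mat",m([(538,204),(706,182),(697,334),(545,352)],.003))
o=readout.get_obs();print(o["position"])
E
```

```text
Lnest [0.5181 0.2588 0.016 ] Snest [0.5707 0.1125 0.016 ]
Lbush [0.5742 0.114  0.056 ] Sbush [ 0.5854 -0.0036  0.043 ] Sring [ 0.4989 -0.0037  0.014 ] mat [ 0.5841 -0.0029  0.003 ]
[0.57148613 0.11557302 0.0757796 ]
```

>>> carry_out:
  jaw: [0.75,0.75,0.75,0.75,0.3,0,0,0,0,0]
  translation:
    - [0,0,-0.6]
    - [0,0,-1.1]
    - [0,0,-1.36]
    - [0,0,-1.36]
    - [0,0,-1.36]
    - [0,0,-1.36]
    - [0,0,-1.36]
    - [0,0,-1.36]
    - [0,0,-1.36]
    - [0,0,-1.36]
  turn:
    - [0,0,0]
    - [0,0,0]
    - [0,0,0]
    - [0,0,0]
    - [0,0,0]
    - [0,0,0]
    - [0,0,0]
    - [0,0,0]
    - [0,0,0]
    - [0,0,0]
  grip_force: 60

```text
time_s: 12.55
position: [0.5744, 0.1147, -0.0015]
tool_rot: [[1.0, 0.0, 0.003], [0.0, -1.0, 0.0], [0.003, -0.0, -1.0]]
wrist_force: [-1.0, -1.0, 6.1]
width: 0.0283
gripper_force: 59.1
```

>>> carry_out:
  jaw: [0,0,0,0,0,0,0,0,0,0]
  translation:
    - [0,0,0.4]
    - [0,0,0.9]
    - [-0.1,0.3,1.2]
    - [-0.3,0.9,1.2]
    - [-0.6,1.6,1.2]
    - [-0.8,2.2,1.2]
    - [-0.91,2.47,0.8]
    - [-0.91,2.47,0.3]
    - [-0.91,2.47,0.1]
    - [-0.91,2.47,0.1]
  turn:
    - [0,0,0]
    - [0,0,0]
    - [0,0,0]
    - [0,0,0]
    - [0,0,0]
    - [0,0,0]
    - [0,0,0]
    - [0,0,0]
    - [0,0,0]
    - [0,0,0]

```text
time_s: 13.8
position: [0.5182, 0.2622, 0.0023]
tool_rot: [[1.0, -0.0, -0.002], [-0.0, -1.0, -0.001], [-0.002, 0.001, -1.0]]
wrist_force: [-0.2, -0.1, -1.5]
width: 0.0279
gripper_force: 59.4
```

>>> carry_out:
  jaw: [0,0,0,0,0]
  translation:
    - [0,0,-0.05]
    - [0,0,-0.1]
    - [0,0,-0.14]
    - [0,0,-0.17]
    - [0,0,-0.17]
  turn:
    - [0,0,0]
    - [0,0,0]
    - [0,0,0]
    - [0,0,0]
    - [0,0,0]

```text
time_s: 14.42
position: [0.5187, 0.2627, -0.0073]
tool_rot: [[1.0, 0.0, -0.0], [0.0, -1.0, -0.0], [-0.0, 0.0, -1.0]]
wrist_force: [-0.5, -0.1, -2.2]
width: 0.0282
gripper_force: 59.4
```

>>> carry_out:
  jaw: [0,0,0]
  translation:
    - [0,0,-0.015]
    - [0,0,-0.03]
    - [0,0,-0.03]
  turn:
    - [0,0,0]
    - [0,0,0]
    - [0,0,0]

```text
time_s: 14.8
position: [0.5187, 0.2627, -0.0075]
tool_rot: [[1.0, 0.0, 0.001], [0.0, -1.0, 0.0], [0.001, -0.0, -1.0]]
wrist_force: [-3.9, -1.2, 8.5]
width: 0.0279
gripper_force: 60.5
```

>>> carry_out:
  jaw: [0.3,0.6,0.75,0.75,0.75,0.75,0.75,0.75,0.75,0.75]
  translation:
    - [0,0,0.02]
    - [0,0,0.02]
    - [0,0,0.02]
    - [0,0,0.4]
    - [0,0,1.0]
    - [0.1,-0.3,1.7]
    - [0.3,-1.0,1.8]
    - [0.5,-1.7,1.8]
    - [0.7,-2.4,1.8]
    - [0.9,-3.1,1.8]
  turn:
    - [0,0,0]
    - [0,0,0]
    - [0,0,0]
    - [0,0,0]
    - [0,0,0]
    - [0,0,0]
    - [0,0,0]
    - [0,0,0]
    - [0,0,0]
    - [0,0,0]

```text
time_s: 16.05
position: [0.573, 0.0754, 0.0989]
tool_rot: [[1.0, 0.0, 0.0], [0.0, -1.0, -0.0], [0.0, 0.0, -1.0]]
wrist_force: [1.0, 0.2, 0.5]
width: 0.0645
gripper_force: 0.0
```

>>> carry_out:
  jaw: [0.75,0.75,0.75,0.75,0.75,0.75,0.75,0.75]
  translation:
    - [0.1,-0.7,0]
    - [0.23,-1.37,0]
    - [0.23,-1.37,-0.6]
    - [0.23,-1.37,-1.2]
    - [0.23,-1.37,-1.6]
    - [0.23,-1.37,-1.8]
    - [0.23,-1.37,-1.92]
    - [0.23,-1.37,-1.92]
  turn:
    - [0,0,0]
    - [0,0,0]
    - [0,0,0]
    - [0,0,0]
    - [0,0,0]
    - [0,0,0]
    - [0,0,0]
    - [0,0,0]

```text
time_s: 17.05
position: [0.5867, -0.0054, -0.0161]
tool_rot: [[1.0, 0.0, 0.0], [0.0, -1.0, -0.0], [0.0, 0.0, -1.0]]
wrist_force: [-0.7, -0.1, 0.6]
width: 0.0642
gripper_force: 0.0
```

>>> carry_out:
  jaw: [0.3,0,0,0,0,0]
  translation:
    - [0,0,0]
    - [0,0,0]
    - [0,0,0]
    - [0,0,0]
    - [0,0,0]
    - [0,0,0]
  turn:
    - [0,0,0]
    - [0,0,0]
    - [0,0,0]
    - [0,0,0]
    - [0,0,0]
    - [0,0,0]
  grip_force: 40

```text
time_s: 17.8
position: [0.5869, -0.0055, -0.0156]
tool_rot: [[1.0, 0.0, 0.001], [0.0, -1.0, -0.0], [0.001, 0.0, -1.0]]
wrist_force: [-1.0, -0.5, 6.0]
width: 0.0147
gripper_force: 39.1
```

>>> carry_out:
  jaw: [0,0,0,0,0,0,0,0,0,0]
  translation:
    - [0,0,0.4]
    - [0,0,0.9]
    - [0,0.3,1.1]
    - [-0.1,0.9,1.1]
    - [-0.2,1.6,1.1]
    - [-0.24,1.98,1.1]
    - [-0.24,1.98,0.7]
    - [-0.24,1.98,0.4]
    - [-0.24,1.98,0.26]
    - [-0.24,1.98,0.26]
  turn:
    - [0,0,0]
    - [0,0,0]
    - [0,0,0]
    - [0,0,0]
    - [0,0,0]
    - [0,0,0]
    - [0,0,0]
    - [0,0,0]
    - [0,0,0]
    - [0,0,0]

```text
time_s: 19.05
position: [0.5713, 0.1137, -0.0015]
tool_rot: [[1.0, 0.0, -0.002], [0.0, -1.0, -0.0], [-0.002, 0.0, -1.0]]
wrist_force: [-0.7, 0.1, -1.3]
width: 0.0144
gripper_force: 39.2
```

>>> carry_out:
  jaw: [0,0,0,0,0]
  translation:
    - [0,0,-0.05]
    - [0,0,-0.08]
    - [0,0,-0.1]
    - [0,0,-0.12]
    - [0,0,-0.12]
  turn:
    - [0,0,0]
    - [0,0,0]
    - [0,0,0]
    - [0,0,0]
    - [0,0,0]

```text
time_s: 19.68
position: [0.572, 0.1132, -0.0079]
tool_rot: [[1.0, 0.0, -0.0], [0.0, -1.0, -0.0], [-0.0, 0.0, -1.0]]
wrist_force: [0.3, 0.3, -1.2]
width: 0.0144
gripper_force: 39.2
```

>>> carry_out:
  jaw: [0,0,0,0.3,0.6,0.75,0.75,0.75,0.75]
  translation:
    - [0,0,-0.02]
    - [0,0,-0.03]
    - [0,0,-0.03]
    - [0,0,-0.01]
    - [0,0,-0.01]
    - [0,0,-0.01]
    - [0,0,0.4]
    - [0,0,1.0]
    - [0,0,1.8]
  turn:
    - [0,0,0]
    - [0,0,0]
    - [0,0,0]
    - [0,0,0]
    - [0,0,0]
    - [0,0,0]
    - [0,0,0]
    - [0,0,0]
    - [0,0,0]

```text
time_s: 20.8
position: [0.5711, 0.1132, 0.1]
tool_rot: [[1.0, 0.0, -0.003], [0.0, -1.0, -0.001], [-0.003, 0.001, -1.0]]
wrist_force: [1.0, 0.5, -0.6]
width: 0.0641
gripper_force: 0.0
```

>>> carry_out:
  jaw: [0.85,0.85,0.85,0.85,0.85,0.85,0.85]
  translation:
    - [-0.3,0.5,0]
    - [-0.8,1.0,0]
    - [-1.4,1.5,0]
    - [-2.0,1.93,0]
    - [-2.49,1.93,0]
    - [-2.49,1.93,0]
    - [-2.49,1.93,0]
  turn:
    - [0,0,0]
    - [0,0,0]
    - [0,0,0]
    - [0,0,0]
    - [0,0,0]
    - [0,0,0]
    - [0,0,0]

```text
time_s: 21.68
position: [0.4237, 0.2293, 0.1004]
tool_rot: [[1.0, 0.0, 0.002], [0.0, -1.0, 0.0], [0.002, -0.0, -1.0]]
wrist_force: [0.4, -0.2, 0.4]
width: 0.0724
gripper_force: 0.0
```

```bash
cat >> h.py <<'E'
def patch(c,im,x,y,z,h=45,s=5):
    "top-down view of plane z: h mm half-size, s px/mm; image up=+x, right=-y"
    g=np.array([(x+h/1e3,y+h/1e3,z),(x+h/1e3,y-h/1e3,z),(x-h/1e3,y-h/1e3,z),(x-h/1e3,y+h/1e3,z)])
    n=2*h*s; H=cv2.getPerspectiveTransform(proj(c,g).astype(np.float32),np.float32([(0,0),(n,0),(n,n),(0,n)]))
    return cv2.warpPerspective(im,H,(n,n),flags=cv2.INTER_CUBIC)
def ringfit(c,im,x,y,z,ro,ri,h=45,s=5,rng=10):
    "centre where radial gradient on both circles is strongest"
    p=cv2.GaussianBlur(cv2.cvtColor(patch(c,im,x,y,z,h,s),cv2.COLOR_BGR2GRAY),(0,0),3).astype(np.float32)
    gx,gy=cv2.Sobel(p,cv2.CV_32F,1,0),cv2.Sobel(p,cv2.CV_32F,0,1); a=np.linspace(0,2*np.pi,180,endpoint=False); best=[]
    for dx in np.arange(-rng,rng+.1,.5):
        for dy in np.arange(-rng,rng+.1,.5):
            t=0
            for r in (ro,ri):
                u=((h-dy-r*np.sin(a))*s).astype(np.float32); v=((h-dx-r*np.cos(a))*s).astype(np.float32)
                G=[cv2.remap(k,u[None],v[None],cv2.INTER_LINEAR)[0] for k in (gx,gy)]
                t+=np.clip(np.abs(G[0]*-np.sin(a)+G[1]*-np.cos(a)),0,60).sum()
            best.append((t,x+dx/1e3,y+dy/1e3))
    return sorted(best)[::-1][:4]
E
python3 - <<'E'
from h import *
o=readout.get_obs(); p=o["position"]; c=calibration("wrist"); w=camera("wrist"); print(o["time_s"],p,o["dq"].round(3))
cv2.imwrite("pics/w6_raw.png",w); print(ringfit(c,w,.4228,.2293,.014,27,21))
A=cv2.resize(w,(512,384)); B=cv2.resize(patch(c,w,.4228,.2293,.014),(280,280)); q=np.zeros((384,800,3),np.uint8); q[:,:512]=A; q[:280,515:795]=B; cv2.imwrite("pics/c6.png",q)
E
```

```text
21.675 [0.42374201 0.22930137 0.10041045] [-0.011  0.01  -0.012 -0.001  0.004  0.002]
[(np.float64(11157.753698174853), np.float64(0.4193), np.float64(0.2313)), (np.float64(11022.02132106648), np.float64(0.4188), np.float64(0.2313)), (np.float64(11016.886003033404), np.float64(0.4193), np.float64(0.2318)), (np.float64(11015.667189615333), np.float64(0.4188), np.float64(0.2318))]
```

View pics/c6.png

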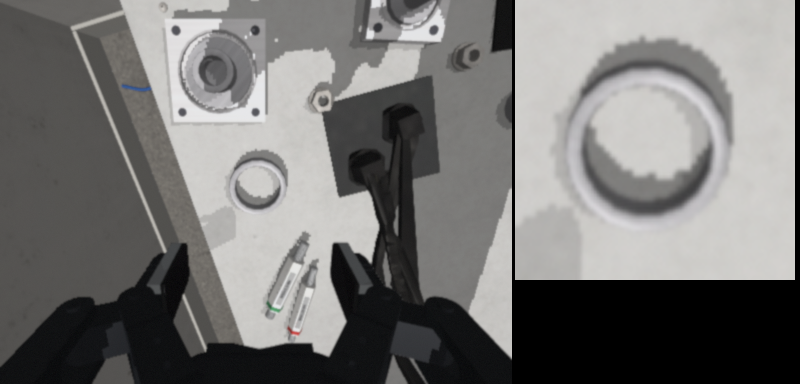

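The ring patch is centred at about (648,148), which agrees with the fit (0.4195,0.2313). The large bush sits centred in its recess at (216,70). I'll descend over the ring and feel for the worktop.

>>> carry_out:
  jaw: [0.85,0.85,0.85,0.85,0.85,0.85]
  translation:
    - [-0.05,0.035,-0.5]
    - [-0.05,0.035,-1.1]
    - [-0.05,0.035,-1.6]
    - [-0.05,0.035,-1.95]
    - [-0.05,0.035,-2.15]
    - [-0.05,0.035,-2.15]
  turn:
    - [0,0,0]
    - [0,0,0]
    - [0,0,0]
    - [0,0,0]
    - [0,0,0]
    - [0,0,0]

```text
time_s: 22.48
position: [0.42, 0.2309, -0.0295]
tool_rot: [[1.0, -0.001, -0.001], [-0.001, -1.0, -0.001], [-0.001, 0.001, -1.0]]
wrist_force: [-0.1, -0.2, 0.0]
width: 0.0726
gripper_force: 0.0
```

>>> carry_out:
  jaw: [0.85,0.85,0.85]
  translation:
    - [0,0,-0.03]
    - [0,0,-0.06]
    - [0,0,-0.06]
  turn:
    - [0,0,0]
    - [0,0,0]
    - [0,0,0]

```text
time_s: 22.85
position: [0.4199, 0.2313, -0.0321]
tool_rot: [[1.0, 0.0, 0.001], [0.0, -1.0, 0.0], [0.001, -0.0, -1.0]]
wrist_force: [0.2, -1.0, -0.5]
width: 0.0725
gripper_force: 0.0
```

>>> carry_out:
  jaw: [0.85,0.85,0.85]
  translation:
    - [0,0,-0.03]
    - [0,0,-0.05]
    - [0,0,-0.05]
  turn:
    - [0,0,0]
    - [0,0,0]
    - [0,0,0]

```text
time_s: 23.22
position: [0.4196, 0.2311, -0.0356]
tool_rot: [[1.0, 0.0, -0.0], [0.0, -1.0, -0.0], [-0.0, 0.0, -1.0]]
wrist_force: [0.3, -0.1, -0.1]
width: 0.0724
gripper_force: 0.0
```

>>> carry_out:
  jaw: [0.85,0.85,0.85]
  translation:
    - [0,0,-0.02]
    - [0,0,-0.04]
    - [0,0,-0.04]
  turn:
    - [0,0,0]
    - [0,0,0]
    - [0,0,0]

```text
time_s: 23.6
position: [0.4196, 0.2311, -0.038]
tool_rot: [[1.0, 0.0, -0.0], [0.0, -1.0, -0.0], [-0.0, 0.0, -1.0]]
wrist_force: [0.3, 0.4, 0.4]
width: 0.0726
gripper_force: 0.0
```

>>> carry_out:
  jaw: [0.85,0.85,0.85]
  translation:
    - [0,0,-0.02]
    - [0,0,-0.04]
    - [0,0,-0.04]
  turn:
    - [0,0,0]
    - [0,0,0]
    - [0,0,0]

```text
time_s: 23.98
position: [0.4196, 0.2311, -0.0404]
tool_rot: [[1.0, 0.0, -0.0], [0.0, -1.0, -0.0], [-0.0, 0.0, -1.0]]
wrist_force: [0.3, -0.1, 0.3]
width: 0.0722
gripper_force: 0.0
```

>>> carry_out:
  jaw: [0.85,0.85,0.7,0.5,0.3,0.3,0.3]
  translation:
    - [0,0,0.05]
    - [0,0,0.07]
    - [0,0,0.07]
    - [0,0,0.07]
    - [0,0,0.07]
    - [0,0,0.07]
    - [0,0,0.07]
  turn:
    - [0,0,0]
    - [0,0,0]
    - [0,0,0]
    - [0,0,0]
    - [0,0,0]
    - [0,0,0]
    - [0,0,0]
  grip_force: 40

```text
time_s: 24.85
position: [0.4198, 0.2313, -0.0353]
tool_rot: [[1.0, 0.0, 0.0], [0.0, -1.0, 0.0], [0.0, -0.0, -1.0]]
wrist_force: [-2.0, -0.1, 7.5]
width: 0.0528
gripper_force: 40.4
```

>>> carry_out:
  jaw: [0.3,0.3,0.3,0.3,0.3,0.3]
  translation:
    - [0,0,0.3]
    - [0,0,0.8]
    - [0,0,1.4]
    - [0,0,1.8]
    - [0,0,1.8]
    - [0,0,1.8]
  turn:
    - [0,0,0]
    - [0,0,0]
    - [0,0,0]
    - [0,0,0]
    - [0,0,0]
    - [0,0,0]

```text
time_s: 25.6
position: [0.4188, 0.2307, 0.0709]
tool_rot: [[1.0, 0.0, -0.002], [0.0, -1.0, -0.001], [-0.002, 0.001, -1.0]]
wrist_force: [0.4, 0.3, -0.4]
width: 0.0528
gripper_force: 42.0
```

```bash
python3 - <<'E'
from h import *
o=readout.get_obs(); p=o["position"]; c=calibration("wrist"); w=camera("wrist"); print(p,o["width"],o["wrist_force"])
cv2.imwrite("pics/w7_raw.png",w)
print("bush top",ringfit(c,w,.5187,.2627,.05,15,15,h=25,s=8,rng=6)[:2]); print("recess",ringfit(c,w,.5187,.2627,.016,31,31,rng=7)[:2])
# ring bottom plane when held
print("held ring top",ringfit(c,w,p[0],p[1],p[2]+.0353+.014,27,21,h=40,rng=6)[:2])
E
```

```text
[0.41880947 0.23074636 0.07091296] 0.052822470994623685 [ 0.43353234  0.32695487 -0.43545634]
bush top [(np.float64(8651.026145545042), np.float64(0.5182000000000001), np.float64(0.2637)), (np.float64(8408.42821804782), np.float64(0.5177), np.float64(0.2637))]
recess [(np.float64(13464.21933106524), np.float64(0.5182000000000001), np.float64(0.2652)), (np.float64(13421.676186257519), np.float64(0.5177), np.float64(0.2652))]
held ring top [(np.float64(14638.751433305046), np.float64(0.4183094741297937), np.float64(0.2312463615183573)), (np.float64(14619.16251652237), np.float64(0.4188094741297937), np.float64(0.2312463615183573))]
```

>>> carry_out:
  jaw: [0.3,0.3,0.3,0.3,0.3,0.3,0.3,0.3,0.3]
  translation:
    - [0.4,0.2,0]
    - [1.0,0.4,0]
    - [1.5,0.53,0]
    - [1.64,0.53,0]
    - [1.64,0.53,-0.3]
    - [1.64,0.53,-0.7]
    - [1.64,0.53,-1.1]
    - [1.64,0.53,-1.4]
    - [1.64,0.53,-1.4]
  turn:
    - [0,0,0]
    - [0,0,0]
    - [0,0,0]
    - [0,0,0]
    - [0,0,0]
    - [0,0,0]
    - [0,0,0]
    - [0,0,0]
    - [0,0,0]

```text
time_s: 26.78
position: [0.5155, 0.2618, -0.0141]
tool_rot: [[1.0, 0.0, -0.005], [0.0, -1.0, -0.003], [-0.005, 0.003, -1.0]]
wrist_force: [-0.6, -0.4, 0.5]
width: 0.0525
gripper_force: 42.1
```

>>> carry_out:
  jaw: [0.3,0.3,0.3,0.3]
  translation:
    - [0,0,-0.03]
    - [0,0,-0.06]
    - [0,0,-0.08]
    - [0,0,-0.08]
  turn:
    - [0,0,0]
    - [0,0,0]
    - [0,0,0]
    - [0,0,0]

```text
time_s: 27.28
position: [0.5181, 0.263, -0.0166]
tool_rot: [[1.0, 0.0, 0.0], [0.0, -1.0, 0.0], [0.0, -0.0, -1.0]]
wrist_force: [0.3, -0.2, -0.5]
width: 0.0529
gripper_force: 42.1
```

>>> carry_out:
  jaw: [0.3,0.3,0.3]
  translation:
    - [0,0,-0.01]
    - [0,0,-0.02]
    - [0,0,-0.02]
  turn:
    - [0,0,0]
    - [0,0,0]
    - [0,0,0]

```text
time_s: 27.65
position: [0.5182, 0.2631, -0.0172]
tool_rot: [[1.0, 0.0, 0.001], [0.0, -1.0, 0.0], [0.001, -0.0, -1.0]]
wrist_force: [-1.4, -0.6, 4.9]
width: 0.0528
gripper_force: 42.6
```

>>> carry_out:
  jaw: [0.7,0.85,0.85,0.85,0.85,0.85,0.85,0.85,0.85,0.85]
  translation:
    - [0,0,0]
    - [0,0,0]
    - [0,0,0.3]
    - [0,0,0.8]
    - [0,0,1.5]
    - [0,-0.3,2.0]
    - [0,-0.9,2.2]
    - [0,-1.5,2.2]
    - [0,-2.2,2.2]
    - [0,-2.9,2.2]
  turn:
    - [0,0,0]
    - [0,0,0]
    - [0,0,0]
    - [0,0,0]
    - [0,0,0]
    - [0,0,0]
    - [0,0,0]
    - [0,0,0]
    - [0,0,0]
    - [0,0,0]

```text
time_s: 28.9
position: [0.518, 0.0878, 0.1139]
tool_rot: [[1.0, 0.001, 0.0], [0.001, -1.0, -0.0], [0.0, 0.0, -1.0]]
wrist_force: [0.6, -0.4, 0.9]
width: 0.0727
gripper_force: 0.0
```

>>> carry_out:
  jaw: [0.6,0.6,0.6,0.6,0.6]
  translation:
    - [-0.1,-0.6,0]
    - [-0.2,-1.2,0]
    - [-0.38,-1.57,-0.2]
    - [-0.38,-1.57,-0.2]
    - [-0.38,-1.57,-0.2]
  turn:
    - [0,0,0]
    - [0,0,0]
    - [0,0,0]
    - [0,0,0]
    - [0,0,0]

```text
time_s: 29.52
position: [0.4959, -0.0048, 0.1022]
tool_rot: [[1.0, 0.0, 0.001], [0.0, -1.0, 0.0], [0.001, -0.0, -1.0]]
wrist_force: [-0.3, 0.8, -0.4]
width: 0.051
gripper_force: 0.0
```

```bash
python3 - <<'E'
from h import *
o=readout.get_obs(); p=o["position"]; c=calibration("wrist"); w=camera("wrist"); print(o["time_s"],p,o["dq"].round(3),o["width"])
cv2.imwrite("pics/w8_raw.png",w)
print("ring",ringfit(c,w,.4955,-.005,.014,18,13,h=32,s=7,rng=9)[:3]); print("bush",ringfit(c,w,.5725,.1135,.05,8,8,h=20,s=8,rng=6)[:2])
P=lambda im,*a:cv2.resize(patch(c,im,*a,h=32,s=7),(380,380))
A=np.hstack([P(w,.4955,-.005,.014),P(w,.5725,.1135,.016)]); cv2.line(A,(190,0),(190,380),(0,0,255),1); cv2.line(A,(0,190),(380,190),(0,0,255),1)
t=camera("side"); B=cv2.resize(t[225:295,255:325],(210,210),interpolation=cv2.INTER_CUBIC); C=cv2.resize(w,(280,210)); D=np.zeros((210,760,3),np.uint8); D[:,:210]=B; D[:,220:500]=C
cv2.imwrite("pics/s8_raw.png",t); cv2.imwrite("pics/c8.png",np.vstack([A,D]))
E
```

```text
29.525 [ 0.49587608 -0.00476347  0.10219724] [ 0.012  0.001 -0.01  -0.    -0.    -0.002] 0.050985760133388264
ring [(np.float64(4346.484055353729), np.float64(0.493), np.float64(-0.006500000000000001)), (np.float64(4198.606814623154), np.float64(0.4935), np.float64(-0.007)), (np.float64(4198.150691508998), np.float64(0.4935), np.float64(-0.006500000000000001))]
bush [(np.float64(11609.180204646062), np.float64(0.5725), np.float64(0.1135)), (np.float64(11388.25042658973), np.float64(0.5720000000000001), np.float64(0.1135))]
```

>>> carry_out:
  jaw: [0.6,0.6,0.6,0.6,0.6,0.6,0.6]
  translation:
    - [-0.04,-0.02,-0.4]
    - [-0.04,-0.02,-0.9]
    - [-0.04,-0.02,-1.4]
    - [-0.04,-0.02,-1.8]
    - [-0.04,-0.02,-2.1]
    - [-0.04,-0.02,-2.25]
    - [-0.04,-0.02,-2.25]
  turn:
    - [0,0,0]
    - [0,0,0]
    - [0,0,0]
    - [0,0,0]
    - [0,0,0]
    - [0,0,0]
    - [0,0,0]

```text
time_s: 30.5
position: [0.493, -0.006, -0.0333]
tool_rot: [[1.0, 0.001, -0.0], [0.001, -1.0, -0.0], [-0.0, 0.0, -1.0]]
wrist_force: [0.3, 0.6, -0.2]
width: 0.051
gripper_force: 0.0
```

>>> carry_out:
  jaw: [0.4,0.2,0.15,0.15,0.15]
  translation:
    - [0,0,0]
    - [0,0,0]
    - [0,0,0]
    - [0,0,0]
    - [0,0,0]
  turn:
    - [0,0,0]
    - [0,0,0]
    - [0,0,0]
    - [0,0,0]
    - [0,0,0]
  grip_force: 30

```text
time_s: 31.12
position: [0.4937, -0.0062, -0.0322]
tool_rot: [[1.0, -0.0, 0.002], [-0.0, -1.0, 0.0], [0.002, -0.0, -1.0]]
wrist_force: [-0.4, 2.5, 6.9]
width: 0.0352
gripper_force: 30.1
```

>>> carry_out:
  jaw: [0.15,0.15,0.15,0.15,0.15,0.15,0.15]
  translation:
    - [0,0,0.3]
    - [0,0,0.8]
    - [0,0,1.4]
    - [0,0,2.0]
    - [0,0,2.0]
    - [0,0,2.0]
    - [0,0,2.0]
  turn:
    - [0,0,0]
    - [0,0,0]
    - [0,0,0]
    - [0,0,0]
    - [0,0,0]
    - [0,0,0]
    - [0,0,0]

```text
time_s: 32.0
position: [0.4918, -0.0065, 0.0856]
tool_rot: [[1.0, 0.0, -0.003], [0.0, -1.0, -0.0], [-0.003, 0.0, -1.0]]
wrist_force: [0.2, 0.2, -0.6]
width: 0.035
gripper_force: 30.1
```

```bash
python3 - <<'E'
from h import *
o=readout.get_obs(); p=o["position"]; c=calibration("wrist"); w=camera("wrist"); print(p,o["width"],o["wrist_force"])
cv2.imwrite("pics/w9_raw.png",w)
print("held ring top",[ (np.array(r[1:])-p[:2]).round(4) for r in ringfit(c,w,p[0],p[1],p[2]+.0327+.014,18,13,h=30,s=6,rng=8)[:3]])
print("bush",ringfit(c,w,.5725,.1135,.05,8,8,h=20,s=8,rng=6)[:2])
E
```

```text
[ 0.49177963 -0.00645396  0.08564797] 0.03500287535512567 [ 0.19309282  0.22635236 -0.64583539]
held ring top [array([0.0005, 0.0005]), array([0.0005, 0.001 ]), array([0.    , 0.0005])]
bush [(np.float64(11932.440710298166), np.float64(0.5720000000000001), np.float64(0.1135)), (np.float64(11787.609719891563), np.float64(0.5725), np.float64(0.1135))]
```

>>> carry_out:
  jaw: [0.15,0.15,0.15,0.15,0.15,0.15,0.15,0.15,0.15,0.15]
  translation:
    - [0.3,0.5,0]
    - [0.8,1.1,0]
    - [1.1,1.7,0]
    - [1.32,1.99,0]
    - [1.32,1.99,-0.2]
    - [1.32,1.99,-0.5]
    - [1.32,1.99,-0.9]
    - [1.32,1.99,-1.3]
    - [1.32,1.99,-1.62]
    - [1.32,1.99,-1.62]
  turn:
    - [0,0,0]
    - [0,0,0]
    - [0,0,0]
    - [0,0,0]
    - [0,0,0]
    - [0,0,0]
    - [0,0,0]
    - [0,0,0]
    - [0,0,0]
    - [0,0,0]

```text
time_s: 33.3
position: [0.5698, 0.1116, -0.0123]
tool_rot: [[1.0, -0.001, -0.005], [-0.001, -1.0, -0.001], [-0.005, 0.001, -1.0]]
wrist_force: [0.2, 0.4, -0.0]
width: 0.0352
gripper_force: 30.9
```

>>> carry_out:
  jaw: [0.15,0.15,0.15,0.15]
  translation:
    - [0,0,-0.03]
    - [0,0,-0.06]
    - [0,0,-0.09]
    - [0,0,-0.09]
  turn:
    - [0,0,0]
    - [0,0,0]
    - [0,0,0]
    - [0,0,0]

```text
time_s: 33.8
position: [0.5723, 0.1129, -0.0143]
tool_rot: [[1.0, 0.0, 0.001], [0.0, -1.0, -0.0], [0.001, 0.0, -1.0]]
wrist_force: [-2.1, -0.3, 6.4]
width: 0.0352
gripper_force: 31.4
```

>>> carry_out:
  jaw: [0.4,0.6,0.6,0.6,0.6,0.6,0.6,0.6,0.6,0.6]
  translation:
    - [0,0,0.02]
    - [0,0,0.02]
    - [0,0,0.3]
    - [0,0,0.8]
    - [0,0,1.5]
    - [0,0.2,2.2]
    - [-0.2,0.6,2.5]
    - [-0.4,1.0,2.5]
    - [-0.5,1.2,2.5]
    - [-0.5,1.2,2.5]
  turn:
    - [0,0,0]
    - [0,0,0]
    - [0,0,0]
    - [0,0,0]
    - [0,0,0]
    - [0,0,0]
    - [0,0,0]
    - [0,0,0]
    - [0,0,0]
    - [0,0,0]

```text
time_s: 35.05
position: [0.5418, 0.1854, 0.1346]
tool_rot: [[1.0, 0.002, 0.0], [0.002, -1.0, -0.0], [0.0, 0.0, -1.0]]
wrist_force: [0.0, -0.4, 0.1]
width: 0.0514
gripper_force: 0.0
```

```bash
python3 - <<'E'
from h import *
o=readout.get_obs(); print(o["time_s"],o["position"])
c=calibration("wrist"); w=camera("wrist"); s=camera("side"); t=camera("top")
P=lambda *a:cv2.resize(patch(c,w,*a,h=45,s=6),(390,390))
q=np.zeros((600,800,3),np.uint8); q[:390,:390]=P(.5187,.263,.018); q[:390,400:790]=P(.5725,.1135,.018)
q[395:600,:273]=cv2.resize(w,(273,205)); q[395:600,280:530]=cv2.resize(s[150:310,170:365],(250,205)); q[395:600,540:795]=cv2.resize(t[110:270,180:379],(255,205)); cv2.imwrite("pics/c10.png",q)
E
```

```text
35.05 [0.54178602 0.18536867 0.13459116]
```

View pics/c10.png

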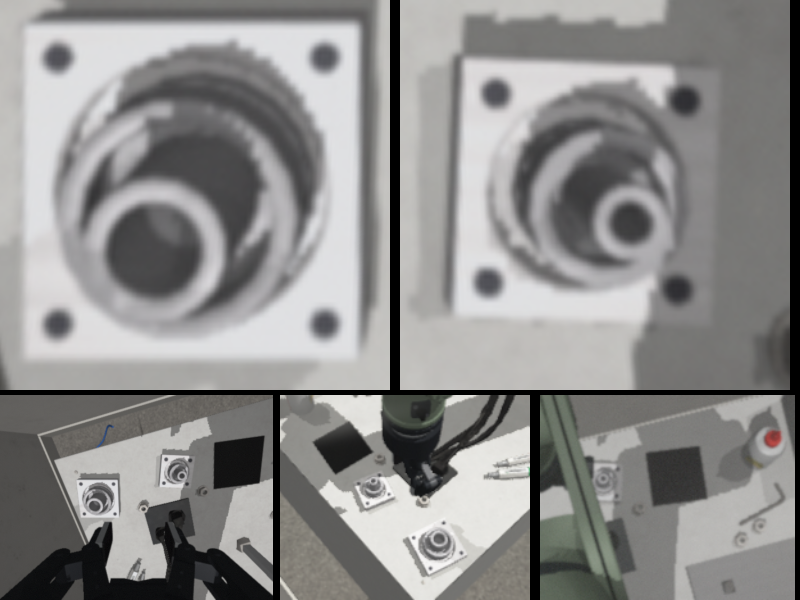

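The patches show the large bush at (155,245) and the small bush at (630,220), each upright in its own recess with its ring flat on the flange. The oil bottle is still standing and the gripper is clear of everything.

```bash
python3 -c "
from rig import job
print(job.job_done())"
```

```text
the job is handed in; nothing more can be done
None
```

I swapped the two bushes into their own nests and put each one's spacer ring on its flange; the oil bottle is still standing, and I handed the job in at about 35 s of the 125 s.

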